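# Set the board holder square to the bench magnifier

## Robot

A 7-joint arm with a two-finger parallel gripper is mounted at the origin on a cart in front of the work surface, level with it; the furniture and walls round the work are solid. World frame = base frame: x ahead of the robot, y to its left, z up, the work surface at z = 0. Lengths are in mm, angles in rad, forces in N, time in s.
With the tool pointing down it reaches from about 425 to 875 mm from the base axis. Payload 4.7 kg.
Tool frame: the origin (TCP) lies midway between the tips of the shut fingers; the grasp point (between the pads) lies 19 mm behind it; z points along the fingers, y is the line along which they close (so a half turn about z gives the same grasp; the last joint's range is limited). The gripper opens to 85 mm and grips with 20 to 120 N. Pads are 22 mm wide; open, the fingers measure 114 mm over their backs; the gripper's body (76 mm by 85 mm) begins 54 mm behind the grasp point. The pads swing forward as they close: fully open they stand 13 mm farther back than shut.
Start: joints at [-1.106, 0.321, -0.07, 1.45, 0.023, 1.371, -0.057], TCP at [283.224, 585.072, 231.349] pointing down, gripper open.
Joint ranges: [-2.86, 2.86], [-0.3, 2.09], [-1.38, 1.24], [0.06, 2.45], [-1.56, 4.7], [0.09, 2.05], [-2.69, 2.69]. Speed limits (rad/s): [2.57, 2.57, 3.14, 3.14, 3.14, 3.14, 3.14].

## Interface

Orientations are given as a unit quaternion [x, y, z, w].
In Python, from workcell import state, get_image, camera_params, sign_off gives the robot as it stands. The module is installed in compiled form; this text tells all that it offers.
- The arm moves only by the tool jog_arm, never from a script. Its argument "rows" is one flat list of numbers, 7 for each row, row after row: the shift along the world's x, y, z in mm, then the turn, a rotation vector about the world's x, y, z in rad, then the opening, from -1 (shut) to 1 (fully open). In form: [x, y, z, rx, ry, rz, gripper, x, y, z, rx, ry, rz, gripper, ...]. A call has 1 to 8 rows; each row is the pose to reach, as a shift and turn from the pose commanded when the call began; what a row does not reach only later rows make up. A row lasts 1/12 s, in which the tool goes at most 41.7 mm and 7.16 degrees, less where a joint would pass 70% of its speed; a pose out of reach is approached as far as the arm can. A call with a gripper value outside its range is refused whole. The fingers move at their own pace and stop on an object; "newtons" is the grip in N (left out, the last holds). Time passes only in rows, so rows that repeat a pose let the fingers close. It gives the time, the measured TCP pose, the force, the opening and the grip force at its end, in the units of the state.
- state(): the state, without advancing time (a new reading comes with each control period).
- get_image(name): name is "side" or "top"; returns the picture (384x512x3 uint8, red, green, blue); there is no depth.
- camera_params(name): a dict with "K" (3x3 intrinsics, pixels), "D" ([k1, k2, p1, p2, k3] as OpenCV has them; the pictures are not rectified), "position" and "orientation" of the camera in the world. Camera axes: x right, y down, z forward; pixel columns grow to the right and rows downward; lengths in mm; the calibration is good to about 2 mm. A picture is of the moment at which its call begins. camera_params takes no time and is no camera call.
- sign_off(): hands the job in; it is judged then, once.
The state is a dict: "t": time; "joints": joint angles; "dq": joint speeds; "tau": joint torques, N m; "eef_pos": TCP position; "orientation": TCP orientation; "ft_force": force on the tool from outside, world axes, zero at the start; "wrist_torque": the same for the moment, N m; "opening": opening from 0.0 (shut) to 1.0 (fully open); "gripper_force": force on a finger pad.
Only numpy, scipy, OpenCV 4.12 (cv2) and the standard library are available. Lean on these libraries where they do the work, as an engineer would, in place of code of your own. Each camera call takes 0.05 s, during which the arm holds its last target. There are 200 camera calls.

## Task

Get the clamped circuit board ready for inspection under the bench magnifier. The small pail for clipped leads stands in the way of the board holder's handle: hang it by its bail on the hook of the magnifier's column, and swing and tilt the holder by its handle until the board lies parallel to the lens with its long edges in line with the magnifier's arm, handle towards you. Leave the lens as it is set and do not disturb the other things on the bench.

Things in the scene. Friction and masses are not known exactly. Their poses are not given: they have to be found in the camera images.
- holder: Board holder, fixed: round grey foot 150 mm across, short post, a fork that swivels about the vertical, in it a tilting head with a 226 mm cross rail clamping a green circuit board (64x172 mm, parts to 27 mm high) by its short ends. Origin: foot's underside, on the swivel axis. Both joints are stiff (friction 0.22 swivel, 0.28 N m tilt; no spring) and stay as left. Rail ends sweep a 120 mm radius.
- pivot (a point): Point of the holder where the vertical swivel axis meets the level tilt axle, 95 mm above the bench.
- swivel (a joint): Holder's swivel, rad, positive anticlockwise from above, range -1.4 to 1.4. At angle a the handle points along world (-cos a, -sin a), so at 0 to the robot (-x).
- tilt (a joint): Board's tilt, rad, range -0.6 to 0.75. 0 = board level; positive = the handle goes down and the board's upper face leans towards the handle's side by that angle.
- handle (a point): Grip point on the holder's handle, a straight black round bar 17 mm thick running from 72 to 147 mm from the tilt axle; this point is on its centre line, 112 mm from the axle. The bar points 0.26 rad upwards out of the board's plane: at tilt t it rises at 0.26 - t. Axes as board.
- board (a point): Centre of the circuit board's underside, 20 mm above the tilt axle. Axes: z the board's normal (up), y along its long edges and the tilt axle, x away from the handle.
- magnifier: Bench magnifier, fixed: 16 mm steel column 304 mm high on a round grey foot 140 mm across, 200 mm left of the holder; from it a level 12 mm bar, 279 mm above the bench, runs towards the lens. Origin on the bench on the holder's swivel axis; x, y axes as hook; column axis at (-0.058, 0.20).
- lens (a point): Lens centre: white ring 112 mm across, 16 mm thick, with glass, 279 mm above the bench, over the board's front. z: normal of the glass (up, leaning 0.22 to 0.50 rad to the robot's side); y: lens axle, the line of the arm, pointing to the column. An upright gripper on the handle would strike the lens once the board is under it: lean the tool outwards, 25 degrees clears it.
- lens_edge (a point): Point of the lens ring's edge nearest the robot, 56 mm from the lens centre. The lens's knuckle is tight (3 N m); do not push it.
- hook (a point): Hook on the magnifier's column: level 7 mm rod, centre line 200 mm above the bench, running 92 mm out from the column's axis along this point's -x, then turning up to a tip 26 mm above the centre line. This point: on the centre line, 78 mm from the column's axis. x: back to the column; y: left, along the arm's line; z up.
- pail: Small steel pail, 80 mm across and 52 mm high at the rim, 0.10 to 0.20 kg, standing in front of the holder. Origin: centre of its underside; z up, y along the bail's top.
- bail (a point): Middle of the pail's bail on the wire's centre line, 104 mm above the pail's underside. The bail is a stiff upright arch of 8 mm round wire that does not swing: its top runs along the pail's y, nearly straight for 34 mm either way (2 mm lower there), then bends down to the rim. Gripped 23 mm beside the middle it leaves the middle free for the hook, which it must meet from the tip end.
- cutters: Bystander: side cutters with green grips, 39x152x11 mm, lying in front of the pail, nearer the robot. Origin: centre of its underside.
- tweezers: Bystander: steel tweezers, 15x121x10 mm, lying left of the pail. Origin: centre of its underside.
- small_board: Bystander: small loose circuit board, 40x62x16 mm, lying right of the holder. Origin: centre of its underside.
- meter: Bystander: hand multimeter, 148x78x43 mm, front right. Origin: centre of its underside.
- flux: Bystander: small white bottle with a needle, 36 mm across, 98 mm high, right of the holder. Origin: centre of its underside.
- wick: Bystander: blue reel, 40x63x12 mm, far left. Origin: centre of its underside.
- tape_roll: Bystander: amber tape roll, 69 mm across, 12 mm high, far left. Origin: centre of its underside.
There are look-alikes about, which are no part of the job. Several things have the shape of the pail; the one meant has the colours described above.

How it is judged (in metres and radians):
At the end, for the whole second after the job is handed in: The board's normal is within 0.09 rad (5 degrees) of the lens's and its long edges within 0.10 rad of the lens's axle; the holder's joints are at rest. The pail hangs at rest and upright (within 0.35 rad) on the hook, the middle of its bail within 30 mm of the hook point, clear of the bench (angle between the z axis of board and the z axis of lens, either way round below 0.09 rad and angle between the y axis of board and the y axis of lens, either way round below 0.1 rad and velocity of joint swivel between -0.03 and 0.03 rad/s and velocity of joint tilt between -0.03 and 0.03 rad/s and distance between bail and hook below 0.03 m and angle between pail's own z axis and vertical below 0.35 rad and height (world z) of pail above 0.07 m and contact force between pail and magnifier above 0.3 N and linear speed of pail below 0.05 m/s); the robot touches nothing.
It fails at once if the magnifier's lens is pushed out of its setting (its edge moves over 6 mm) (distance of lens_edge from where it was at the start of the episode above 0.006 m).
It fails at once if a bystander is moved by more than 25 mm (distance of any of cutters, tweezers, small_board, meter, flux, wick, tape_roll from where it was at the start of the episode above 0.025 m).
It also fails if it takes over 51 s, if anything falls off the work surface, if the arm or the gripper's body presses on something with over 40 N, if the wrist force passes 120 N, or if a joint passes its speed limit or range.

## Working session

There is one attempt and no reset: what is moved stays moved. The work goes in short steps, Python scripts to look and compute and a tool call to move; the robot and the scene stay as the last step left them, time stands still between calls to the robot, and variables do not carry over. Pictures are saved under pics/ and viewed, at most 10 in all, crops included, and the job is handed in when it is done.

Besides the shell and the picture viewer there is one more tool, called after "Call:" as a command line: name --argument value ..., lists and objects as JSON in quotes. jog_arm: Moves the arm, as the interface text tells. Its arguments: {"type":"object","properties":{"rows":{"type":"array","items":{"type":"number"}},"newtons":{"type":"number"}},"required":["rows"]}

```bash
mkdir -p pics; python3 - <<'E'
from workcell import *
import cv2
for n in("side","top"):
    cv2.imwrite(f"pics/{n}0.png",get_image(n)[:,:,::-1]); p=camera_params(n); print(n,p)
s=state();print(s['t'],s['eef_pos'],s['orientation'],s['opening'])
E
```

```text
side {'K': array([[376.53157273,   0.        , 259.02060668],
       [  0.        , 376.53157273, 192.64477166],
       [  0.        ,   0.        ,   1.        ]]), 'D': array([0.01081713, 0.        , 0.        , 0.        , 0.        ]), 'position': array([ 131.36327027, -832.26500061,  628.63820747]), 'orientation': array([ 0.81815326, -0.16053161,  0.11150558, -0.54075998])}
top {'K': array([[406.4129319 ,   0.        , 255.05393462],
       [  0.        , 406.4129319 , 186.99571155],
       [  0.        ,   0.        ,   1.        ]]), 'D': array([-0.03052141,  0.        ,  0.        ,  0.        ,  0.        ]), 'position': array([-309.66637339,  414.70852883, 1295.2266277 ]), 'orientation': array([-0.54907784,  0.77029558, -0.25905944,  0.19505501])}
0.1 [283.01410758 584.61445082 230.31009111] [ 2.23462004e-01  9.74712239e-01 -8.73218728e-04 -1.46562551e-04] 0.9991569322457627
```

View pics/side0.png

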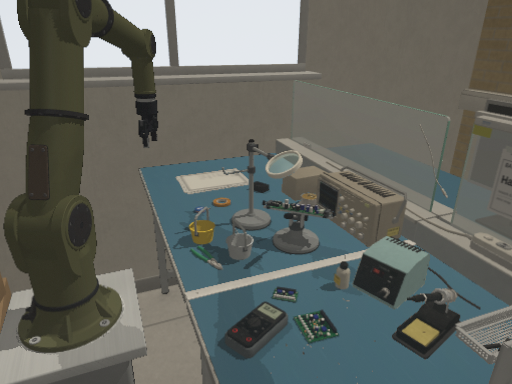

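View pics/top0.png

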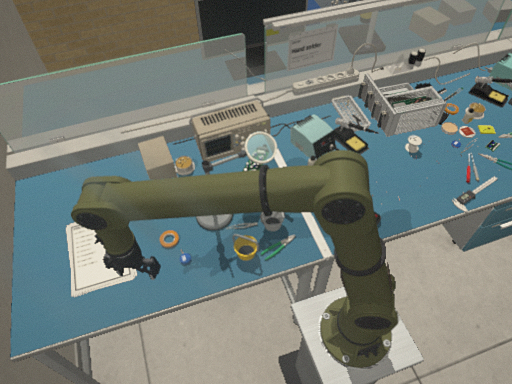

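```bash
python3 - <<'E'
import cv2,numpy as np
a=cv2.imread("pics/side0.png")[135:285,170:350];b=cv2.imread("pics/top0.png")[125:275,150:330]
r=lambda i:cv2.resize(i,None,fx=4.4,fy=4,interpolation=cv2.INTER_CUBIC)
cv2.imwrite("pics/c1.png",r(a)); cv2.imwrite("pics/c2.png",r(b))
E
```

```text
(no output)
```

View pics/c1.png

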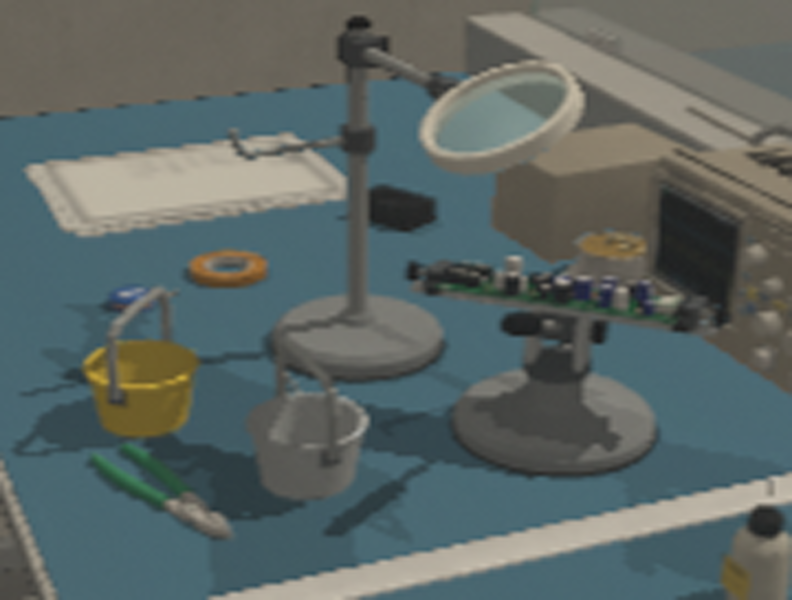

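```bash
cat > h.py <<'E'
import numpy as np,cv2
from scipy.spatial.transform import Rotation as R
from workcell import *
def ray(n,uv):
    p=camera_params(n);x=cv2.undistortPoints(np.array([[uv]],float),p['K'],p['D'])[0,0]
    return np.array(p['position']),R.from_quat(p['orientation']).apply([x[0],x[1],1])
def onz(n,uv,z):
    c,d=ray(n,uv); return c+d*(z-c[2])/d[2]
def tri(a,b):
    (c1,d1),(c2,d2)=ray("side",a),ray("top",b)
    s=np.linalg.lstsq(np.c_[d1,-d2],c2-c1,rcond=None)[0]
    p,q=c1+s[0]*d1,c2+s[1]*d2; return (p+q)/2,np.linalg.norm(p-q)
def proj(n,P):
    p=camera_params(n);Rw=R.from_quat(p['orientation']).inv();rv=Rw.as_rotvec()
    return cv2.projectPoints(np.array(P,float).reshape(-1,3),rv,-Rw.apply(p['position']),p['K'],p['D'])[0][:,0]
E
python3 - <<'E'
from h import *
f=lambda x,y:(170+x/4.4,135+y/4)
for k,(x,y,z) in dict(holder=(555,420,8),magfoot=(358,335,8),pailbase=(308,482,0),bail=(303,345,104),hook=(245,152,200),cutters=(165,490,5),flux=(760,590,10),ringc=(503,117,279),yel=(142,425,0),mast=(357,30,300)).items(): print(k,onz("side",f(x,y),z).round())
E
```

```text
holder [659. 108.   8.]
magfoot [579. 304.   8.]
pailbase [461. 100.   0.]
bail [468. 127. 104.]
hook [483. 295. 200.]
cutters [364. 119.   5.]
flux [ 668. -143.   10.]
ringc [600.  96. 279.]
yel [376. 227.   0.]
mast [568. 279. 300.]
```

View pics/c2.png

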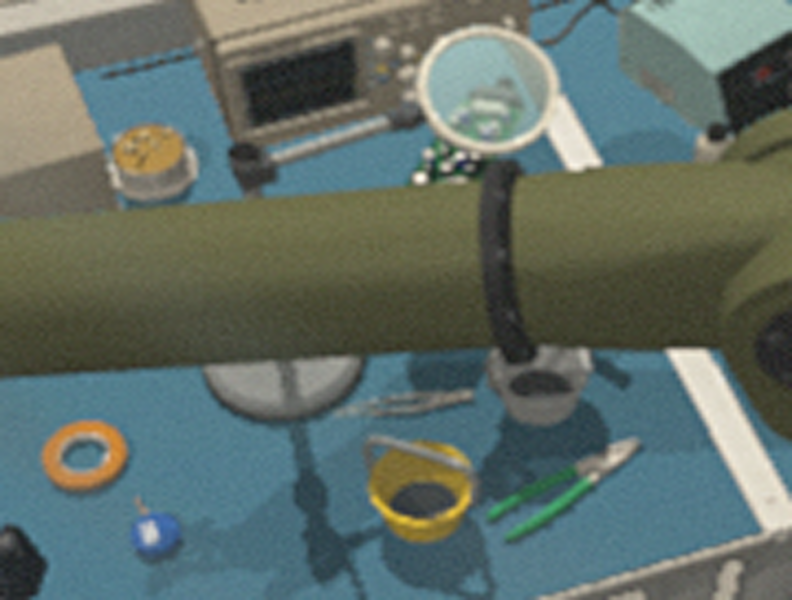

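Call:
jog_arm --rows '[100,-300,100,0,0,0,1,100,-300,100,0,0,0,1,100,-300,100,0,0,0,1,100,-300,100,0,0,0,1,100,-300,100,0,0,0,1,100,-300,100,0,0,0,1,100,-300,100,0,0,0,1,100,-300,100,0,0,0,1]'

```text
t: 0.77
eef_pos: [383.5, 282.7, 331.7]
orientation: [0.224, 0.975, -0.0, -0.0]
ft_force: [0.5, 0.3, -0.1]
opening: 1.005
gripper_force: 0.0
```

Call:
jog_arm --rows '[100,-310,0,0,0,-0.5,1,100,-310,0,0,0,-0.5,1,100,-310,0,0,0,-0.5,1,100,-310,0,0,0,-0.5,1,100,-310,0,0,0,-0.5,1,100,-310,0,0,0,-0.5,1,100,-310,0,0,0,-0.5,1,100,-310,0,0,0,-0.5,1]'

```text
t: 1.43
eef_pos: [483.2, -28.6, 331.3]
orientation: [0.459, 0.889, -0.0, 0.0]
ft_force: [0.5, 0.2, -0.3]
opening: 1.002
gripper_force: 0.0
```

```bash
python3 - <<'E'
from h import *
i=get_image("top")[:,:,::-1]; cv2.imwrite("pics/top1.png",i); cv2.imwrite("pics/top1c.png",cv2.resize(i[120:270,160:340],None,fx=4.4,fy=4,interpolation=cv2.INTER_CUBIC))
s=state();print(s['t'],s['eef_pos'],s['orientation'],s['joints'])
E
```

```text
1.4833 [484.37253237 -35.98128071 331.3468902 ] [ 0.46295868  0.88637656 -0.00161629  0.00180123] [-0.51742539 -0.09015393  0.49971067  1.69617359  0.04777373  1.52304269
  0.58649937]
```

View pics/top1c.png

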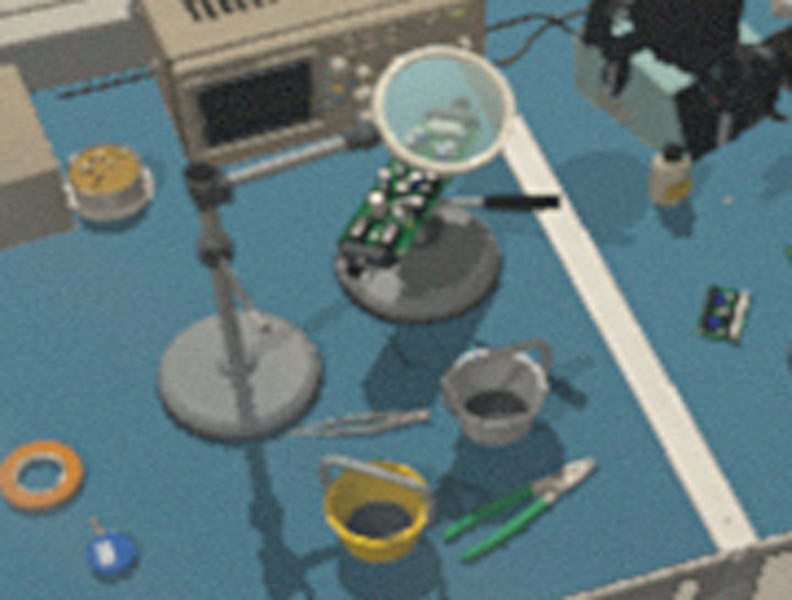

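```bash
python3 - <<'E'
import cv2,numpy as np
S=cv2.imread("pics/side0.png");T=cv2.imread("pics/top1.png")
def t(i,x,y,w=38,h=42,f=7):
    c=cv2.resize(i[y:y+h,x:x+w],None,fx=f,fy=f,interpolation=cv2.INTER_CUBIC)
    for k in range(0,w,10): cv2.line(c,(k*f,0),(k*f,6),(0,0,255),1)
    for k in range(0,h,10): cv2.line(c,(0,k*f),(6,k*f),(0,0,255),1)
    c[:,-1]=255;c[-1]=255;return c
cv2.imwrite("pics/m.png",np.vstack([np.hstack([t(S,223,212),t(S,221,145),t(T,200,178)]),np.hstack([t(T,256,196),t(S,260,185,76,42,3.5)[:147].repeat(1,0) if 0 else cv2.copyMakeBorder(t(S,262,188,76,42,3),0,168,0,38,cv2.BORDER_CONSTANT),t(T,235,155,53,42,5)[:, :266] if 0 else cv2.copyMakeBorder(t(T,234,150,53,45,5),0,69,0,1,cv2.BORDER_CONSTANT)])]))
E
```

```text
(no output)
```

View pics/m.png

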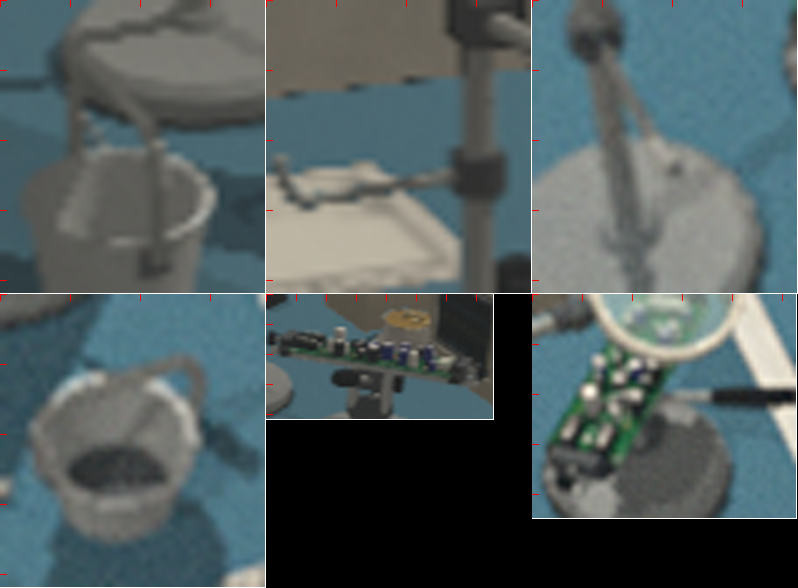

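```bash
python3 - <<'E'
from h import *
s=lambda x,y,ox,oy:(ox+x/7,oy+y/7)
print("rim top",onz("top",s(116,130,256,196),52),"rim side",onz("side",s(120,195,223,212),52))
print("hook tip",tri(s(16,160,221,145),s(143,165,200,178)))
print("hook bend side z200",onz("side",s(40,200,221,145),200),"clamp side",onz("side",s(213,178,221,145),200),"clamp top",onz("top",s(66,35,200,178),200))
print("bailB",tri(s(152,122,223,212),s(200,75,256,196)))
print("bailA",tri(s(78,62,223,212),s(108,88,256,196)))
for P in [(234.1,220.9),(244.7,229),(238.7,223.7)]: print("bail side z~103",onz("side",P,103))
print("bail top", onz("top",s(108,88,256,196),103),onz("top",s(195,68,256,196),103))
# feet: ellipse centres
f=lambda x,y:(170+x/4.4,135+y/4); g=lambda x,y:(160+x/4.4,120+y/4)
print("holder foot side",onz("side",f(555,418),8),"magfoot side",onz("side",f(357,335),8),"magfoot top",onz("top",g(241,375),8))
print("column top",tri(f(357,20),g(205,170)))
print("handle tip",tri((286,216),(287.3,170.5)))
print("lens",tri(f(503,117),g(444,110)),onz("side",f(503,117),279),onz("top",g(444,110),279))
E
```

```text
rim top [468.2554769  104.05920669  52.        ] rim side [463.99207861 104.98320854  52.        ]
hook tip (array([471.35593824, 288.59516007, 219.53730518]), np.float64(5.876677187695543))
hook bend side z200 [484.85513044 288.24394388 200.        ] clamp side [572.3527483  287.59908205 200.        ] clamp top [570.54120451 301.05018661 200.        ]
bailB (array([459.14206627,  64.4135875 , 105.22711199]), np.float64(11.322552117672155))
bailA (array([451.23546188, 115.18721227, 115.49095563]), np.float64(4.239934743535514))
bail side z~103 [456.25563374 135.83992414 103.        ]
bail side z~103 [468.15631459  75.96219059 103.        ]
bail side z~103 [463.08205815 113.54472811 103.        ]
bail top [461.84352494 111.74586021 103.        ] [458.77006954  65.47830457 103.        ]
holder foot side [660.20617534 111.14775318   8.        ] magfoot side [577.93636828 304.17824066   8.        ] magfoot top [572.46015555 300.20375383   8.        ]
column top (array([575.00120823, 298.50529893, 302.18017388]), np.float64(1.2925396940390008))
handle tip (array([567.81676811,  12.05466319, 156.26391503]), np.float64(1.0138594289454046))
lens (array([601.7570238 , 101.9045063 , 276.52790174]), np.float64(1.3011337346907674)) [599.51127571  96.44381503 279.        ] [598.68023622 102.86979314 279.        ]
```

```bash
python3 - <<'E'
from h import *
from scipy.optimize import brentq
s=lambda x,y,ox,oy:(ox+x/7,oy+y/7)
# bail line from both views: plane intersection
def pl(n,a,b):
    c,d=ray(n,a);_,e=ray(n,b);return np.cross(d,e)
d=np.cross(pl("side",s(88,64,223,212),s(128,97,223,212)),pl("top",s(110,90,256,196),s(185,67,256,196)));d/=np.linalg.norm(d);print("bail dir",d)
print("lug",onz("side",s(152,262,223,212),45))
# lens ring midline by radial whiteness
psi=.14;ya=np.array([-np.sin(psi),np.cos(psi),0]);xa=np.array([np.cos(psi),np.sin(psi),0])
for n,f,c0 in(("side","side0",(284.3,164.3)),("top","top1",(260.9,147.5))):
    im=cv2.imread(f"pics/{f}.png").astype(float);w=im.min(2)
    pts=[]
    big=cv2.resize(w.astype(np.float32),None,fx=1,fy=1)
    for t in np.arange(0,2*np.pi,np.pi/36):
        rr=np.arange(5,22,.25);x=(c0[0]+rr*np.cos(t)).astype(np.float32);y=(c0[1]+rr*np.sin(t)).astype(np.float32)
        v=cv2.remap(w.astype(np.float32),x[None],y[None],cv2.INTER_LINEAR)[0]
        k=v.argmax(); m=(abs(rr-rr[k])<2.5)&(v>v[k]-35); r=np.average(rr[m],weights=v[m]-v[k]+36); pts.append((c0[0]+r*np.cos(t),c0[1]+r*np.sin(t)))
    pts=np.array(pts,np.float32)
    for _ in range(4):
        e=cv2.fitEllipse(pts);(cx,cy),(A,B),an=e;a=np.radians(an)
        q=(pts-[cx,cy])@np.array([[np.cos(a),-np.sin(a)],[np.sin(a),np.cos(a)]]);res=abs(np.hypot(q[:,0]/A*2,q[:,1]/B*2)-1)
        pts=pts[res<max(.06,1.5*np.median(res))]
    print(n,len(pts),e)
    E=cv2.ellipse2Poly; tt=np.linspace(0,2*np.pi,180)
    ep=np.c_[cx+A/2*np.cos(tt)*np.cos(a)-B/2*np.sin(tt)*np.sin(a),cy+A/2*np.cos(tt)*np.sin(a)+B/2*np.sin(tt)*np.cos(a)]
    ctr=np.array([601,100.5,278.])
    def uv(th):
        nrm=-xa*np.sin(th)+np.array([0,0,1])*np.cos(th); xt=np.cross(ya,nrm)
        P=[];
        for p in ep:
            c,dd=ray(n,p);P.append(c+dd*((ctr-c)@nrm)/(dd@nrm)-ctr)
        P=np.array(P);return P@xt,P@ya,P
    g=lambda th:np.ptp(uv(th)[0])-np.ptp(uv(th)[1])
    print([round(g(t),1) for t in np.arange(0,.8,.1)],np.ptp(uv(.3)[1]))
    for t in (.2,.3,.4,.5):
        u,v,P=uv(t); print(t,"mean u,v",u.mean().round(1),v.mean().round(1),"diams",[round(float(np.ptp(u*np.cos(k)+v*np.sin(k))),1) for k in np.arange(0,3.1,np.pi/4)])
E
```

```text
bail dir [ 0.26851502  0.8561126  -0.4415551 ]
lug [461.60696909  59.33097943  45.        ]
side 46 ((285.832763671875, 159.61741638183594), (18.77186393737793, 42.52385711669922), 59.083030700683594)Traceback (most recent call last):
  File "<stdin>", line 35, in <module>
  File "<stdin>", line 32, in uv
  File "h.py", line 5, in ray
    p=camera_params(n);x=cv2.undistortPoints(np.array([[uv]],float),p['K'],p['D'])[0,0]
ValueError: time passes only in moves, steps and waits
```

```bash
python3 - <<'E'
import pickle
from workcell import *
pickle.dump({n:camera_params(n) for n in("side","top")},open("cam.pkl","wb"))
E
sed -i 's/^from workcell import \*/from workcell import state,get_image,sign_off\nimport pickle\nCAM=pickle.load(open("cam.pkl","rb"))\ncamera_params=lambda n:CAM[n]/' h.py
python3 - <<'E'
from h import *
psi=.14;ya=np.array([-np.sin(psi),np.cos(psi),0]);xa=np.array([np.cos(psi),np.sin(psi),0])
so=[(421,140),(430,115),(460,88),(500,70),(545,61),(572,68),(584,90),(575,115),(545,142),(505,163),(460,172),(432,163)]
si=[(433,138),(450,110),(490,85),(540,73),(565,80),(570,95),(555,115),(520,138),(480,152),(445,153)]
to=[(372,105),(382,75),(405,55),(440,45),(480,52),(505,75),(516,105),(508,137),(485,162),(450,173),(412,163),(385,140)]
ti=[(382,105),(392,78),(415,60),(445,54),(475,60),(498,82),(506,107),(498,135),(475,155),(448,162),(415,153),(392,133)]
ctr=np.array([601,100.5,278.])
def epts(q,ox,oy):
    P=np.float32([(ox+x/4.4,oy+y/4) for x,y in q]);(cx,cy),(A,B),an=cv2.fitEllipse(P);a=np.radians(an);t=np.linspace(0,2*np.pi,180)
    print("ell",cx,cy,A,B,an)
    return np.c_[cx+A/2*np.cos(t)*np.cos(a)-B/2*np.sin(t)*np.sin(a),cy+A/2*np.cos(t)*np.sin(a)+B/2*np.sin(t)*np.cos(a)]
for n,qs,o in(("side",(so,si),(170,135)),("top",(to,ti),(160,120))):
    for q in qs:
        ep=epts(q,*o)
        for th in np.arange(.1,.71,.1):
            nrm=-xa*np.sin(th)+np.array([0,0,1])*np.cos(th); xt=np.cross(ya,nrm)
            P=[];
            for p in ep:
                c,d=ray(n,p);P.append(c+d*((ctr-c)@nrm)/(d@nrm)-ctr)
            P=np.array(P);u,v=P@xt,P@ya
            print(n,round(th,1),[round(float(np.ptp(u*np.cos(k)+v*np.sin(k))),1) for k in np.arange(0,3.1,np.pi/4)])
E
```

```text
ell 284.07061767578125 164.03660583496094 21.881345748901367 40.871307373046875 61.373199462890625
side 0.1 [176.6, 215.4, 156.8, 96.7]
side 0.2 [155.7, 180.7, 136.8, 101.4]
side 0.3 [140.6, 155.2, 124.9, 106.2]
side 0.4 [129.4, 135.9, 118.6, 111.0]
side 0.5 [120.9, 121.2, 116.3, 116.1]
side 0.6 [114.7, 109.8, 116.8, 121.3]
side 0.7 [110.0, 101.1, 119.2, 126.9]
ell 283.90789794921875 163.38980102539062 14.923778533935547 34.21623611450195 63.319480895996094
side 0.1 [142.6, 161.4, 108.6, 78.0]
side 0.2 [125.8, 133.1, 93.5, 82.7]
side 0.3 [113.5, 112.3, 85.7, 87.3]
side 0.4 [104.4, 96.7, 82.9, 91.8]
side 0.5 [97.6, 84.8, 83.4, 96.4]
side 0.6 [92.5, 75.8, 86.2, 101.1]
side 0.7 [88.7, 69.2, 90.4, 106.1]
ell 261.0767822265625 146.99928283691406 31.72555923461914 32.70124816894531 117.25645446777344
top 0.1 [133.9, 114.5, 118.0, 136.9]
top 0.2 [125.9, 113.0, 117.1, 129.6]
top 0.3 [119.9, 112.3, 116.6, 123.9]
top 0.4 [115.6, 112.2, 116.3, 119.5]
top 0.5 [112.6, 112.6, 116.1, 116.1]
top 0.6 [110.9, 113.6, 116.0, 113.4]
top 0.7 [110.3, 115.1, 116.1, 111.3]
ell 261.0602722167969 146.8300323486328 26.82962989807129 28.12036895751953 107.14413452148438
top 0.1 [113.4, 98.5, 101.0, 115.6]
top 0.2 [106.6, 97.2, 100.4, 109.5]
top 0.3 [101.6, 96.6, 100.0, 104.8]
top 0.4 [97.9, 96.5, 99.8, 101.1]
top 0.5 [95.4, 96.9, 99.6, 98.2]
top 0.6 [93.9, 97.7, 99.6, 96.0]
top 0.7 [93.4, 99.0, 99.7, 94.3]
```

Call:
jog_arm --rows '[-30,152,-100,0,0,-0.67,1,-30,152,-100,0,0,-0.67,1,-30,152,-100,0,0,-0.67,1,-30,152,-100,0,0,-0.67,1,-30,152,-100,0,0,-0.67,1,-18,152,-150,0,0,-0.67,1,-18,152,-180,0,0,-0.67,1,-18,152,-180,0,0,-0.67,1]'

```text
t: 2.15
eef_pos: [459.9, 125.9, 144.0]
orientation: [0.724, 0.69, -0.007, -0.002]
ft_force: [-1.3, -1.0, -0.2]
opening: 1.001
gripper_force: 0.0
```

Call:
jog_arm --rows '[0,0,-20,0,0,0,1,0,0,-20,0,0,0,1,0,0,-20,0,0,0,1]'

```text
t: 2.4
eef_pos: [465.1, 127.0, 132.2]
orientation: [0.725, 0.689, -0.0, -0.0]
ft_force: [0.3, 0.5, 0.3]
opening: 1.002
gripper_force: 0.0
```

```bash
python3 - <<'E'
from h import *
i=get_image("top")[:,:,::-1]; j=get_image("side")[:,:,::-1];cv2.imwrite("pics/t2.png",i);cv2.imwrite("pics/s2.png",j)
r=lambda c:cv2.resize(c,(400,450),interpolation=cv2.INTER_CUBIC)
cv2.imwrite("pics/g.png",np.hstack([r(i[180:240,245:298]),r(j[190:265,210:277])]))
s=state();print(s['t'],s['eef_pos'],s['orientation'],s['ft_force'])
e=s['eef_pos'];print(proj("top",[e]),proj("side",[e]))
E
```

```text
2.5 [466.20830858 127.38691717 133.33015109] [7.24604419e-01 6.89163789e-01 1.23272451e-03 4.34445863e-04] [0.86845046 0.59166638 0.34891828]
[[266.94523355 203.87919917]] [[238.0012631  212.51374254]]
```

View pics/g.png

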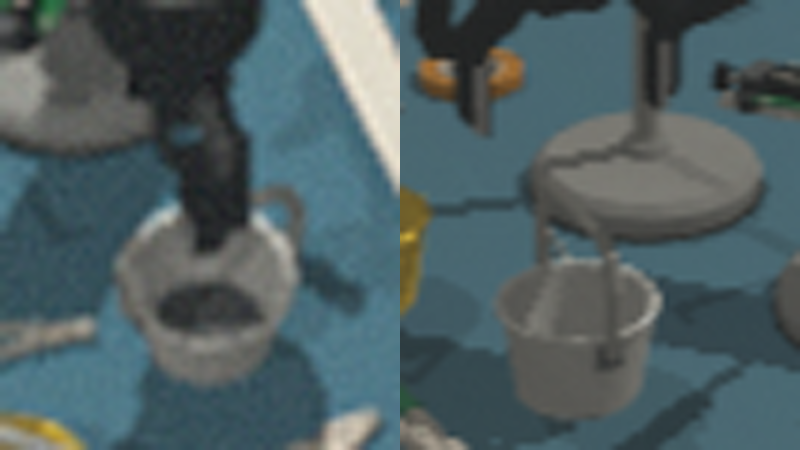

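Call:
jog_arm --rows '[-4,0,-45,0,0,0,1,-4,0,-45,0,0,0,1,-4,0,-45,0,0,0,0.4,-4,0,-45,0,0,0,-0.2,-4,0,-45,0,0,0,-1,-4,0,-45,0,0,0,-1,-4,0,-45,0,0,0,-1,-4,0,-45,0,0,0,-1]' --newtons 70

```text
t: 3.17
eef_pos: [461.8, 127.3, 87.2]
orientation: [0.725, 0.689, 0.001, 0.0]
ft_force: [0.4, 0.5, -0.3]
opening: 0.142
gripper_force: 0.0
```

Call:
jog_arm --rows '[0,0,0,0,0,0,-1,0,0,0,0,0,0,-1,0,0,0,0,0,0,-1]'

```text
t: 3.42
eef_pos: [461.8, 127.2, 87.2]
orientation: [0.725, 0.689, 0.001, 0.0]
ft_force: [-0.2, -1.3, 5.0]
opening: 0.063
gripper_force: 68.4
```

Call:
jog_arm --rows '[0,0,20,0,0,0,-1,-5,5,50,0,0,0,-1,-10,10,85,0,0,0,-1,-15,30,115,0,0,0.04,-1,-19,60,138,0,0,0.08,-1,-19,95,138,0,0,0.12,-1,-19,135,138,0,0,0.16,-1,-19,177,138,0,0,0.19,-1]'

```text
t: 4.08
eef_pos: [442.1, 304.7, 224.5]
orientation: [0.656, 0.755, 0.0, -0.0]
ft_force: [2.3, -0.0, -2.2]
opening: 0.06
gripper_force: 68.7
```

Call:
jog_arm --rows '[0,0,0,0,0,0,-1,0,0,0,0,0,0,-1,0,0,0,0,0,0,-1]'

```text
t: 4.33
eef_pos: [441.9, 303.0, 223.3]
orientation: [0.656, 0.755, -0.001, 0.0]
ft_force: [0.1, -1.7, -1.7]
opening: 0.058
gripper_force: 68.8
```

```bash
python3 - <<'E'
from h import *
i=get_image("top")[:,:,::-1]; j=get_image("side")[:,:,::-1];cv2.imwrite("pics/t3.png",i);cv2.imwrite("pics/s3.png",j)
r=lambda c:cv2.resize(c,(400,500),interpolation=cv2.INTER_CUBIC)
cv2.imwrite("pics/g3.png",np.hstack([r(i[165:240,195:255]),r(j[135:210,200:260])]))
s=state();print(s['t'],s['eef_pos'],s['orientation'],s['ft_force'],s['opening'])
b=np.array(s['eef_pos'])+[3.2,-22.5,17]
print(b,proj("top",[b,(484,287,200),(484,287,226)]),proj("side",[b,(484,287,200),(484,287,226)]))
E
```

```text
4.4333 [442.56178038 302.00681386 223.85675986] [ 6.56833683e-01  7.54035221e-01 -6.00997296e-04  1.92587580e-04] [-0.16487562  0.47302253 -2.12401667] 0.06200885012916003
[445.76178038 279.50681386 240.85675986] [[224.55974849 202.14274705]
 [220.14085503 201.10896942]
 [219.47541541 196.46342691]] [[215.60692266 163.97006704]
 [226.58410189 173.72436584]
 [226.38646934 166.2574818 ]]
```

View pics/g3.png

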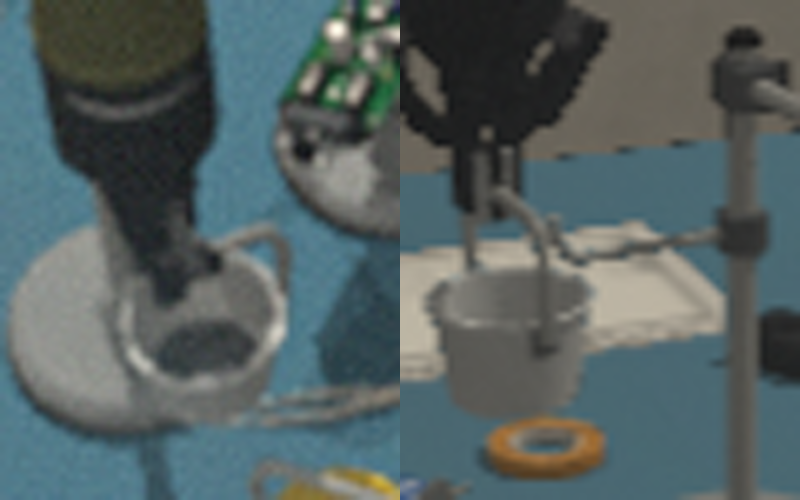

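```bash
python3 - <<'E'
from h import *
b=np.array([445.8,279.5,240.9]); y=np.array([-np.sin(.14),np.cos(.14),0]);z=np.array([0,0,1])
for n,o,f in(("side",(200,135),6.667),("top",(195,165),6.667)):
    P=[b-34*y-2*z,b-41*y-52*z,b-52*z,b-104*z,b+34*y-2*z,b-40*y-52*z]
    print(n,((proj(n,P)-o)*f).round())
E
```

```text
side [[134. 217.]
 [144. 321.]
 [108. 294.]
 [112. 392.]
 [ 75. 178.]
 [143. 320.]]
top [[262. 224.]
 [280. 278.]
 [205. 309.]
 [212. 367.]
 [132. 277.]
 [278. 278.]]
```

Call:
jog_arm --rows '[10,3,0,0,0,0,-1,22,6,0,0,0,0,-1,35,9,0,0,0,0,-1,46,10,0,0,0,0,-1,51,10,0,0,0,0,-1,51,10,0,0,0,0,-1,51,10,-10,0,0,0,-1,51,10,-20,0,0,0,-1]'

```text
t: 5.1
eef_pos: [493.1, 313.8, 204.0]
orientation: [0.656, 0.755, 0.0, -0.0]
ft_force: [-0.1, 0.6, -2.2]
opening: 0.063
gripper_force: 68.8
```

Call:
jog_arm --rows '[0,0,-6,0,0,0,-1,0,0,-11,0,0,0,-1,0,0,-14,0,0,0,-1,0,0,-14,0,0,0,-1]'

```text
t: 5.43
eef_pos: [492.6, 313.6, 190.3]
orientation: [0.656, 0.755, -0.0, -0.0]
ft_force: [-1.5, -0.9, 0.9]
opening: 0.064
gripper_force: 69.1
```

```bash
python3 - <<'E'
from h import *
i=get_image("top")[:,:,::-1]; j=get_image("side")[:,:,::-1];cv2.imwrite("pics/t4.png",i);cv2.imwrite("pics/s4.png",j)
r=lambda c:cv2.resize(c,(400,500),interpolation=cv2.INTER_CUBIC)
cv2.imwrite("pics/g4.png",np.hstack([r(i[165:240,195:255]),r(j[135:210,200:260])]))
s=state();print(s['t'],s['eef_pos'],s['orientation'],s['ft_force'],s['opening'])
E
```

```text
5.5333 [493.2107528  313.88740929 190.58883852] [6.55832249e-01 7.54906594e-01 3.02659636e-04 6.31167994e-05] [-0.65888167 -0.08577011 -1.39369419] 0.06159493598658885
```

View pics/g4.png

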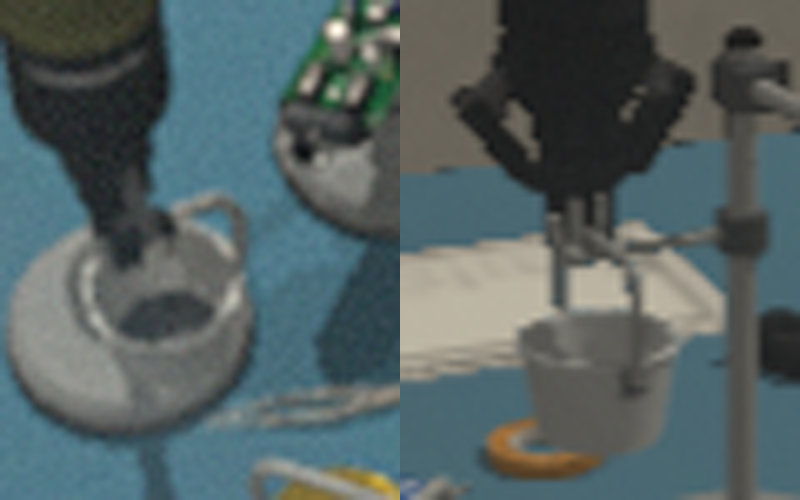

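Call:
jog_arm --rows '[0,0,-1,0,0,0,-1,0,0,-1,0,0,0,-0.75,0,0,-1,0,0,0,-0.5,0,0,-1,0,0,0,-0.3,0,0,-1,0,0,0,-0.3,0,0,8,0,0,0,-0.3,0,0,25,0,0,0,-0.3,0,0,50,0,0,0,-0.3]'

```text
t: 6.2
eef_pos: [492.2, 313.0, 239.3]
orientation: [0.656, 0.755, -0.002, -0.0]
ft_force: [0.1, 0.7, 0.5]
opening: 0.35
gripper_force: 0.0
```

Call:
jog_arm --rows '[-20,0,40,0,0,0,-0.3,-60,-10,60,0,0,0,0,-100,-20,70,0,0,0,1,-100,-20,70,0,0,0,1]'

```text
t: 6.53
eef_pos: [389.5, 294.4, 314.8]
orientation: [0.655, 0.756, 0.002, -0.001]
ft_force: [0.5, 0.8, 0.6]
opening: 0.764
gripper_force: 0.0
```

```bash
python3 - <<'E'
from h import *
acc={n:np.mean([get_image(n)[:,:,::-1].astype(float) for _ in range(8)],0) for n in("side","top")}
for n in acc: cv2.imwrite(f"pics/{n}5.png",acc[n])
r=lambda c,f:cv2.resize(c,None,fx=f,fy=f,interpolation=cv2.INTER_CUBIC)
a=r(acc["side"][140:220,200:345],5.5);b=r(acc["top"][120:170,225:297],5.5)[:,:396]; 
cv2.imwrite("pics/g5.png",a); cv2.imwrite("pics/g5b.png",b)
s=state();print(s['t'],s['eef_pos'],s['orientation'],s['joints'])
E
```

```text
7.3333 [393.29901218 293.75511654 310.2515372 ] [ 6.55942979e-01  7.54810441e-01 -7.19319303e-05  2.81506103e-05] [-0.81336936 -0.04875444  0.11329421  1.7100022   0.00561051  1.48016768
 -0.5607833 ][ WARN:0@14.401] global loadsave.cpp:1063 imwrite_ Unsupported depth image for selected encoder is fallbacked to CV_8U.
```

View pics/g5.png

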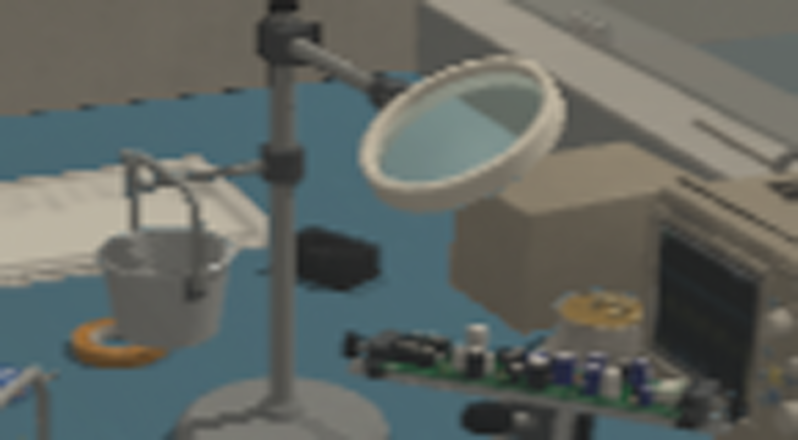

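```bash
cat > lens.py <<'E'
from h import *
from scipy.optimize import least_squares
psi=.14;xa=np.array([np.cos(psi),np.sin(psi),0]);ya=np.array([-np.sin(psi),np.cos(psi),0]);Z=np.array([0,0,1.])
def sil(n,f,c0,A,B,an,show=0):
    w=cv2.imread(f"pics/{f}.png").astype(np.float32).min(2)
    ctr=np.array([601,100.5,278.]);c=camera_params(n)['position'];v=(ctr-c)/np.linalg.norm(ctr-c)
    a=np.radians(an);P=[]
    for t in np.arange(0,2*np.pi,np.pi/60):
        d=np.array([A*np.cos(t)*np.cos(a)-B*np.sin(t)*np.sin(a),A*np.cos(t)*np.sin(a)+B*np.sin(t)*np.cos(a)]);L=np.hypot(*d)
        r=np.arange(L-5,L+5,.1);x=(c0[0]+d[0]/L*r).astype(np.float32);y=(c0[1]+d[1]/L*r).astype(np.float32)
        p=cv2.remap(w,x[None],y[None],cv2.INTER_CUBIC)[0]
        k=p[:65].argmax();o=p[k:k+35].min(); 
        if p[k]-o<25: continue
        j=k+np.argmax(p[k:]<(p[k]+o)/2); rr=r[j]
        _,dd=ray(n,(c0[0]+d[0]/L*rr,c0[1]+d[1]/L*rr));q=c+dd*((ctr-c)@v)/(dd@v)-ctr;P.append(q)
    P=np.array(P);e1=np.cross(v,Z);e1/=np.linalg.norm(e1);e2=np.cross(v,e1)
    ph=np.arange(0,np.pi,np.pi/60);E=np.outer(np.cos(ph),e1)+np.outer(np.sin(ph),e2)
    W=(P@E.T).max(0)-(P@E.T).min(0);return E,W,len(P)
def model(n,E): 
    s=abs(E@n);return 2*(56*np.sqrt(1-s*s)+8*s)
nrm=lambda q:(lambda m:m/np.linalg.norm(m))(-xa*np.sin(q[0])+ya*np.sin(q[1])+Z*np.cos(q[0]))
D=[]
for n,f,*g in(("side","side5",(284.1,164),10.9,20.4,61.4),("top","top5",(261.1,147),15.9,16.3,117),("top","top1",(261.1,147),15.9,16.3,117)):
    E,W,k=sil(n,f,*g);D.append((E,W))
    r=least_squares(lambda q:model(nrm((q[0],0)),E)*q[1]-W,[.35,1],loss="soft_l1",f_scale=1.)
    print(n,f,k,"theta,scale",r.x.round(3),"res",np.median(abs(r.fun)).round(2),W[::6].round(1))
    for th in(.25,.35,.45): print(th,(model(nrm((th,0)),E)[::6]).round(1))
r=least_squares(lambda q:np.r_[model(nrm(q),D[0][0])*q[2]-D[0][1],model(nrm(q),D[1][0])*q[3]-D[1][1]],[.35,0,1,1],loss="soft_l1");print("joint",r.x)
r=least_squares(lambda q:np.r_[model(nrm((q[0],0)),D[0][0])*q[1]-D[0][1],model(nrm((q[0],0)),D[1][0])*q[2]-D[1][1]],[.35,1,1],loss="soft_l1");print("joint theta",r.x)
E
python3 lens.py
```

```text
side side5 103 theta,scale [0.373 0.947] res 3.03 [107.8  95.2  77.   61.   61.3  73.8  86.7 101.7 109.7 113.2]
0.25 [112.9 106.7  93.2  76.3  64.5  68.5  84.  100.  110.5 112.9]
0.35 [112.  103.8  89.8  74.9  68.3  76.   91.1 104.8 112.3 112.2]
0.45 [110.3 100.6  86.7  74.7  73.1  83.2  97.3 108.5 113.1 113. ]
top top5 50 theta,scale [0.039 0.793] res 16.3 [ 97.5 106.9 106.8  97.2  82.   64.4  45.5  49.6  65.9  82.3]
0.25 [113.1 112.7 112.9 110.7 107.4 104.7 104.2 106.1 109.4 112.3]
0.35 [113.1 112.3 113.1 112.4 110.4 108.2 107.2 107.8 109.8 112. ]
0.45 [113.  112.9 112.5 113.1 112.3 110.8 109.6 109.4 110.3 111.8]
top top1 114 theta,scale [0.201 1.063] res 3.95 [124.2 128.8 126.6 118.  111.6 110.3 107.4 108.5 108.9 111.8]
0.25 [113.1 112.7 112.9 110.7 107.4 104.7 104.2 106.1 109.4 112.3]
0.35 [113.1 112.3 113.1 112.4 110.4 108.2 107.2 107.8 109.8 112. ]
0.45 [113.  112.9 112.5 113.1 112.3 110.8 109.6 109.4 110.3 111.8]
joint [0.38202909 0.10845484 0.96677839 0.73445279]
joint theta [0.35865056 0.95291099 0.74261517]
```

Call:
jog_arm --rows '[50,-195,0,0,0,-0.5,1,50,-195,0,0,0,-0.5,1,50,-195,0,0,0,-0.5,1,50,-195,0,0,0,-0.5,1,50,-195,0,0,0,-0.5,1,50,-330,0,0,0,-0.9,1,50,-330,0,0,0,-0.9,1,50,-330,0,0,0,-0.9,1]'

```text
t: 8.0
eef_pos: [442.9, -28.2, 310.5]
orientation: [0.915, 0.403, 0.0, 0.0]
ft_force: [1.7, 0.3, 0.2]
opening: 0.996
gripper_force: 0.0
```

Call:
jog_arm --rows '[0,-80,0,0,0,0,1,0,-80,0,0,0,0,1,0,-80,0,0,0,0,1,0,-80,0,0,0,0,1]'

```text
t: 8.33
eef_pos: [442.9, -108.7, 310.7]
orientation: [0.915, 0.403, 0.0, -0.0]
ft_force: [0.4, 1.2, -0.4]
opening: 0.997
gripper_force: 0.0
```

```bash
python3 - <<'E'
from h import *
n="top"
m=np.mean([get_image(n)[:,:,::-1].astype(float) for _ in range(8)],0); cv2.imwrite("pics/top6.png",m.astype(np.uint8))
s=state();print(s['t'],s['eef_pos'],s['orientation'],s['joints'])
def asc(i,x,y,w,h):
    g=i.astype(float);v=g.min(2)
    for r in range(y,y+h): print(r,''.join(('t' if g[r,c,0]-g[r,c,2]>12 and v[r,c]>90 else 'b') if g[r,c,0]-g[r,c,2]>12 else "%x"%int(v[r,c]//16) for c in range(x,x+w)))
print("side x258");asc(cv2.imread("pics/side5.png"),258,147,52,36)
print("top x238");asc(m,238,125,48,44)
E
```

```text
8.7333 [ 443.35699211 -105.32318399  310.28800081] [ 9.13545597e-01  4.06736309e-01 -1.03451859e-04  8.12436388e-05] [-0.42640481 -0.16819341  0.53276396  1.79353193  0.08562757  1.49367748
 -0.6394978 ]
side x258
147 4555555555555555554444444555555678888888888888876666
148 5555555555555555554444545555454567888888888888887765
149 7655555555555555554444545555444555678888888888888877
150 5676555555555555554444555455456788778888888888888888
151 4556775555555555555445454579877777778999888888888888
152 4455666555555555555554578776666666666789888888888888
153 544455566544bbbbbb4457876666677777777667987888888888
154 43bb4455554444bbbbt887666678888888888876898678888888
155 bbbbbb4444334555688766678888887777777787898556888888
156 bbbbbbbb43333335787667788877666666666667899855678888
157 bbbbbbbbb333347876677888876666666666666679a855556788
158 bbbbbbbbbb23479876778887tt66666666666666799975555567
159 bbbbbbbbbbb47987777887ttttt6666666666666799985555556
160 bbbbbbbbbbb898778787ttttttttt66666666666899985554555
161 bbbbbbbbbb898888777ttttttttttt7666666667999975455555
162 bbbbbbbbb89988877tttttttttt
[... 2806 characters left out ...]
ccccccabbbb
156 533333bbbt8aba876ttt8a9aa8777tttt9bbbccccccbtbbb
157 5bbbbbbbbt78ab97666t7aa998ttttttabb9acccccccabbb
158 bbbbbbbbbbt78aaa97ttt8tt87tttttbba979cccccccbtbb
159 bbbbbbbbbbb5689aaa98tttt77tttbccb86btbdccccccabb
160 bbbbbbbbbbbb5579abba9999889abcc98tbbb9cccccccbtb
161 bbbbbbbbbbb57656789aabbbaaaaa987bbbbbtbcccccccab
162 bbbbbbbbt965762467789999999877tbbbbbbb9cccccccbt
163 bbbbbbbb9b855438b9799666676tbbbbbbbbbbtaccccccc9
164 bbbbbbbb786b2469b9588444bbbbbbbbbbbbbbb9cccccccb
165 bbbbbbbbbtbb6776bbb3222bbbbbbbbbbbbbbbbtaccccccc
166 bbbbbbbb67bb8a74bb7521bbbbbbbbbbbbbbbbbb9cdccccc
167 bbbbbbb454237962b46521bbbbbbbbbbbbbbbbbbtbdddccc
168 bbbbbt9b941b333333221bbbbbbbbbbbbbbbbbbbb89a9999
```

```bash
cat > lens2.py <<'E'
from h import *
from scipy.optimize import least_squares
S=[(285,151),(282,152),(280,153),(277.5,154),(275.5,155),(274.7,156),(273,157),(272,158),(271,159),(270,160),(269,161),(268.5,162),(267.5,164),(267,166),(266.8,168),(267,170),(267.5,171),(269,172),(273,173),(277,173.2),(282,172),(284.5,171),(287,170),(289,169),(290.7,168),(292.5,167),(293.5,166),(294.5,165),(296,164),(297,163),(298.5,162),(299.5,161),(300,160),(300.2,158),(299.7,157),(299.5,156),(299,155),(299,154),(298,153),(297,152),(296,151),(290.5,150)]
T=[(257.5,132.3),(261,132.2),(254,133),(265,133),(251.5,134),(266.5,134),(250.3,135),(269,135),(249.4,136),(270.5,136),(248.8,137),(271,137),(248,138),(272,138),(247.3,139),(273,139),(247,140),(273.8,140),(246.5,141),(274.5,141),(246.3,142),(274.5,142),(246,143),(275,143),(246,144),(275.3,144),(245.8,145),(275.5,145),(245.9,146),(275.5,146),(246,147),(275.5,147),(246,148),(275.5,148),(246.6,150),(247,151),(247.5,152),(248.2,153),(248.5,154),(249,155),(250,156),(250.7,157),(252,158),(254,159),(255.5,160),(267,160),(261,161.2),(268.5,159),(270,158),(271.3,157),(272.8,156)]
RY={n:[ray(n,p) for p in q] for n,q in(("side",S),("top",T))}
Z=np.array([0,0,1.])
def res(q,views):
    th,ps,r=q[:3];xa=np.array([np.cos(ps),np.sin(ps),0]);ya=np.cross(Z,xa);n=-xa*np.sin(th)+Z*np.cos(th);xt=np.cross(ya,n);out=[]
    for k,v in enumerate(views):
        ctr=np.array([602,100,279.])+8*n;u0,v0=q[3+2*k:5+2*k]
        for c,d in RY[v]:
            P=c+d*((ctr-c)@n)/(d@n)-ctr;out.append(np.hypot(P@xt-u0,P@ya-v0)-r)
    return np.array(out)
for vs in(["side"],["top"],["side","top"]):
    for fix in(.1,.14,.18):
        r=least_squares(lambda q:res(np.r_[q[0],fix,q[1:]],vs),[.35,52]+[0,0]*len(vs),loss="soft_l1")
        sd=np.sqrt(np.linalg.inv(r.jac.T@r.jac)[0,0]*np.mean(r.fun**2));print(vs,"psi",fix,"theta",r.x[0].round(3),"+-",sd.round(3),"rest",r.x[1:].round(1),"rms",np.sqrt(np.mean(r.fun**2)).round(2))
E
python3 lens2.py
```

```text
['side'] psi 0.1 theta 0.491 +- 0.011 rest [52.2 -0.1  3.1] rms 1.44
['side'] psi 0.14 theta 0.492 +- 0.011 rest [51.3 -0.   3.1] rms 1.39
['side'] psi 0.18 theta 0.489 +- 0.014 rest [50.5  0.2  2.9] rms 1.52
['top'] psi 0.1 theta 0.486 +- 0.018 rest [51.7 -0.3  4.1] rms 0.65
['top'] psi 0.14 theta 0.486 +- 0.017 rest [51.9 -0.2  4.2] rms 0.65
['top'] psi 0.18 theta 0.486 +- 0.017 rest [52.1 -0.1  4.4] rms 0.68
['side', 'top'] psi 0.1 theta 0.493 +- 0.008 rest [51.9 -0.2  3.1 -0.3  4.1] rms 1.14
['side', 'top'] psi 0.14 theta 0.488 +- 0.008 rest [51.7 -0.1  3.  -0.1  4.3] rms 1.05
['side', 'top'] psi 0.18 theta 0.48 +- 0.011 rest [51.6 -0.2  2.6  0.1  4.4] rms 1.32
```

Call:
jog_arm --rows '[30,10,-30,0.09,-0.09,0,1,50,20,-50,0.18,-0.17,0,1,60,30,-60,0.27,-0.26,0,1,70,40,-70,0.362,-0.345,-0.03,1,95,75,-90,0.362,-0.345,-0.03,1,115,105,-105,0.362,-0.345,-0.03,1,125,119,-111,0.362,-0.345,-0.03,1,125,119,-111,0.362,-0.345,-0.03,1]'

```text
t: 9.4
eef_pos: [567.7, 18.7, 196.6]
orientation: [0.89, 0.383, 0.226, -0.096]
ft_force: [-0.7, -0.7, 0.3]
opening: 1.0
gripper_force: 0.0
```

```bash
python3 - <<'E'
from h import *
i=get_image("side")[:,:,::-1];t=get_image("top")[:,:,::-1]
s=state();print(s['t'],s['eef_pos'],s['orientation'],s['joints'],s['ft_force'])
M=R.from_quat(s['orientation']).as_matrix();e=s['eef_pos'];g=e-19*M[:,2];print("d",M[:,2],"y",M[:,1])
h=np.array([567.8,12,156.3]);q=(h-e)@M;print("handle tip in tool",q,"grip in tool",(np.array([589.8,36.3,141.7])-e)@M)
E
```

```text
9.5 [567.89558036  13.83622774 198.53574539] [ 0.89117797  0.38086638  0.22765008 -0.09443555] [-0.50155218 -0.05966976  0.66989151  2.02077803 -0.46671669  0.92665296
 -0.35190096] [-0.00825832 -0.34120619  0.63332225]
d [ 0.33381881  0.34172628 -0.87851474] y [ 0.72183598 -0.69204545  0.00509077]
handle tip in tool [-21.40100985   0.98674733  36.44533117] grip in tool [ 4.12841779e-01 -2.38908629e-02  6.49196088e+01]
```

Call:
jog_arm --rows '[9,9,-24,0,0,0,1,18,18,-48,0,0,0,1,27,27,-70,0,0,0,0.6,27,27,-70,0,0,0,0,27,27,-70,0,0,0,-0.5,27,27,-70,0,0,0,-1,27,27,-70,0,0,0,-1,27,27,-70,0,0,0,-1]' --newtons 40

```text
t: 10.17
eef_pos: [594.9, 39.4, 131.2]
orientation: [0.891, 0.38, 0.229, -0.095]
ft_force: [-8.0, -2.5, 6.6]
opening: 0.188
gripper_force: 38.4
```

Call:
jog_arm --rows '[0,0,0,0,0,0,-1,0,0,0,0,0,0,-1]'

```text
t: 10.33
eef_pos: [594.4, 39.7, 131.0]
orientation: [0.891, 0.38, 0.229, -0.096]
ft_force: [-6.3, -2.3, 7.2]
opening: 0.185
gripper_force: 38.3
```

```bash
cat > traj.py <<'E'
from h import *
piv=np.array([660,110,95.])
def G(a,t,r=112): e=.26-t; return piv+r*np.array([-np.cos(a)*np.cos(e),-np.sin(a)*np.cos(e),np.sin(e)])
def Rt(a,L):
    z=np.array([np.cos(a)*np.sin(L),np.sin(a)*np.sin(L),-np.cos(L)]);y=np.array([np.sin(a),-np.cos(a),0]);return np.c_[np.cross(y,z),y,z]
def rows(path,cmd0,n):
    """path: list of (a,t,L); path[0] = present command"""
    a,t,L=path[0];R0=Rt(a,L);off=R0.T@(cmd0-G(a,t))
    P=[(G(a,t)+Rt(a,L)@off,Rt(a,L)) for a,t,L in path]
    for k in range(0,len(P)-1,n):
        print("call")
        for p,M in P[k+1:k+1+n]: print((p-P[k][0]).round().astype(int).tolist(),R.from_matrix(M@P[k][1].T).as_rotvec().round(3).tolist())
    print("end",P[-1][0])
E
python3 - <<'E'
from traj import *
s=np.linspace(0,1,17);s=(1-np.cos(np.pi*s))/2
rows([(.81-.67*k,-.17+.655*k,.5+.15*k) for k in s],np.array([595.2,40.1,129.3]),8)
E
```

```text
call
[-1, 0, -1] [0.001, -0.001, -0.006]
[-3, 1, -3] [0.004, -0.004, -0.026]
[-5, 2, -6] [0.009, -0.009, -0.056]
[-9, 4, -10] [0.015, -0.016, -0.098]
[-14, 7, -15] [0.022, -0.025, -0.149]
[-19, 11, -21] [0.03, -0.035, -0.207]
[-23, 16, -28] [0.038, -0.047, -0.27]
[-27, 21, -35] [0.045, -0.06, -0.335]
call
[-3, 6, -7] [0.006, -0.013, -0.065]
[-6, 12, -14] [0.011, -0.026, -0.128]
[-7, 18, -20] [0.016, -0.039, -0.186]
[-8, 23, -25] [0.019, -0.05, -0.237]
[-8, 27, -30] [0.021, -0.059, -0.278]
[-8, 31, -33] [0.022, -0.066, -0.309]
[-8, 33, -35] [0.023, -0.07, -0.328]
[-8, 33, -36] [0.023, -0.072, -0.335]
end [560.2619078   94.67011677  58.73257699]
```

Call:
jog_arm --rows '[-1,0,-1,0.001,-0.001,-0.006,-1,-3,1,-3,0.004,-0.004,-0.026,-1,-5,2,-6,0.009,-0.009,-0.056,-1,-9,4,-10,0.015,-0.016,-0.098,-1,-14,7,-15,0.022,-0.025,-0.149,-1,-19,11,-21,0.03,-0.035,-0.207,-1,-23,16,-28,0.038,-0.047,-0.27,-1,-27,21,-35,0.045,-0.06,-0.335,-1]'

```text
t: 11.0
eef_pos: [566.5, 61.2, 94.7]
orientation: [0.933, 0.222, 0.276, -0.065]
ft_force: [-7.6, -0.5, 3.9]
opening: 0.183
gripper_force: 38.8
```

Call:
jog_arm --rows '[-3,6,-7,0.006,-0.013,-0.065,-1,-6,12,-14,0.011,-0.026,-0.128,-1,-7,18,-20,0.016,-0.039,-0.186,-1,-8,23,-25,0.019,-0.05,-0.237,-1,-8,27,-30,0.021,-0.059,-0.278,-1,-8,31,-33,0.022,-0.066,-0.309,-1,-8,33,-35,0.023,-0.07,-0.328,-1,-8,33,-36,0.023,-0.072,-0.335,-1]'

```text
t: 11.67
eef_pos: [558.7, 89.1, 60.9]
orientation: [0.946, 0.078, 0.313, -0.019]
ft_force: [-7.9, 1.7, 2.2]
opening: 0.184
gripper_force: 45.5
```

Call:
jog_arm --rows '[0,0,0,0,0,0,-1,0,0,0,0,0,0,-1,0,0,0,0,0,0,-1,0,0,0,0,0,0,-1]'

```text
t: 12.0
eef_pos: [558.6, 89.9, 60.7]
orientation: [0.946, 0.079, 0.313, -0.02]
ft_force: [-5.5, 6.4, -1.9]
opening: 0.177
gripper_force: 42.3
```

```bash
python3 - <<'E'
from traj import *
s=state();print(s['t'],s['eef_pos'],s['orientation'],s['ft_force'],s['wrist_torque'],s['opening'],s['gripper_force'])
M=R.from_quat(s['orientation']).as_matrix();print("z",M[:,2],"y",M[:,1]);print("grasp pt",s['eef_pos']-17*M[:,2],"want G",G(.14,.485))
m=np.mean([get_image("side")[:,:,::-1].astype(float) for _ in range(4)],0);cv2.imwrite("pics/side7.png",m.astype(np.uint8))
m=np.mean([get_image("top")[:,:,::-1].astype(float) for _ in range(4)],0);cv2.imwrite("pics/top7.png",m.astype(np.uint8))
E
```

```text
12.0 [558.62963114  89.87288982  60.70209449] [ 0.94632809  0.07872773  0.31285468 -0.01967326] [-5.47097485  6.43104993 -1.88855052] [0.69127405 1.46054088 1.41097501] 0.1769249499265899 42.326969504356384
z [ 0.58902869  0.08649539 -0.80346982] y [ 0.16131426 -0.98682982  0.01202596]
grasp pt [548.61614342  88.40246823  74.36108142] want G [551.8912476   94.76510975  70.01208744]
```

Call:
jog_arm --rows '[0,3,-2,0,0,-0.01,-1,1,6,-4,0,0,-0.02,-1,1,6,-4,0,0,-0.02,-1,1,6,-4,0,0,-0.02,-1,1,6,-4,0,0,-0.02,-1]'

```text
t: 12.82
eef_pos: [559.2, 94.6, 56.1]
orientation: [0.947, 0.068, 0.312, -0.016]
ft_force: [-4.9, 3.0, -2.7]
opening: 0.178
gripper_force: 38.9
```

```bash
python3 - <<'E'
from traj import *
s=state();M=R.from_quat(s['orientation']).as_matrix();print(s['t'],s['eef_pos'],"y",M[:,1],"grasp pt",s['eef_pos']-17*M[:,2],s['ft_force'])
I={}
for n in("side","top"):
    I[n]=np.mean([get_image(n)[:,:,::-1].astype(float) for _ in range(6)],0);cv2.imwrite(f"pics/{n}8.png",I[n].astype(np.uint8))
def B(a,t,x,y,z): # board frame -> world; z from axle
    X=np.array([np.cos(a)*np.cos(t),np.sin(a)*np.cos(t),np.sin(t)]);Y=np.array([-np.sin(a),np.cos(a),0]);N=np.cross(X,Y);return piv+x*X+y*Y+z*N
P=[B(.14,.485,x,y,20) for x in(-32,32) for y in(-86,86)]
print("pred corners side",proj("side",P).round(1).tolist(),"top",proj("top",P).round(1).tolist())
def asc(g,x,y,w,h):
    for r in range(y,y+h): print(r,''.join('G' if g[r,c,1]>g[r,c,2]+15 and g[r,c,1]>g[r,c,0]+5 else 'b' if g[r,c,0]>g[r,c,2]+25 else "%x"%int(g[r,c].min()//16) for c in range(x,x+w)))
print("side x258");asc(I["side"],258,186,84,44)
print("top x225");asc(I["top"],225,148,50,36)
E
```

```text
12.8167 [559.1780259   94.61274187  56.08477225] y [ 0.13925481 -0.99018082  0.01224945] grasp pt [549.15342378  93.37207992  69.75840053] [-4.89748305  3.02472228 -2.66852016]
pred corners side [[304.4, 229.1], [273.0, 207.4], [320.2, 215.8], [287.5, 195.8]] top [[278.4, 168.2], [238.2, 184.3], [271.6, 153.3], [231.4, 168.9]]
side x258
186 22222222222bbbbbbbbbbbb5444444444444444444444444444444444444432222222233334455444445
187 22222222222bbbbbbbbbbbb5444444444444444444444444444444444444432222222222333444554444
188 22222222222bbbbbbbbbbbb5444444444444444444444444444444444444432222222222224433455544
189 22222222222bbbbbbbbbbbb5444444444444444444444444444444444444432222222222222344344444
190 22222222223bbbbbbbbbbbb5444444444444444444444444444444444444432222222222222233333444
191 222122223bbbbbbbbbbbbbb5444444444444444444444444444444444444432222222222222222234444
192 3222223bbbbbbbbbbbbbbbbb544444444444444444444444455544444444432222222222222222223444
193 bbbbbbbbbbbbbbbbbbbbbbbbbb5444444444444444445654445555555544432222222222222222223444
194 bbbbbbbbbbbbbbbbbbbbb44bbbb544444444444444456
[... 4443 characters left out ...]
G56797GGG5553GGGG33G1b44797GGGGGGGGbbbbb
172 bbbbbb3322577774GGGGGGG45GGGGGG2349b83GGGGGbbbbbbb
173 bbbbbb333245542GGGGGGGG3588GGGG774785GGGG56bbbbbbb
174 bbbbbb344322GGGGGGGGG5654885GGG77323GG577787bbbbbb
175 bbbbbb34442GGGGGGGGGG686G6884GG33GGG568888887bbbbb
176 bbbbbb33433GGGGGG44GG565259a6GGGGGG47888888886bbbb
177 bbbbbb434432GGG36864GGGGG4785GGG344578888888875bbb
178 bbbb68753332G2479864GGGGG233GGG3455688888888876bbb
179 bbb2367534432358753GGGGGGGGG33333467888888888875bb
180 bbb213543343223532GGGGGGG33233333356778888888876bb
181 bbbb14654344312GGGGGGG56543333333456678888888887bb
182 bbbbb56bb33421GGGGGG57886444444444466788887889876b
183 bbbbbbbbbb2222GGGG57788865444444444567788887898653
```

```bash
cat > fit.py <<'E'
from traj import *
from scipy.optimize import least_squares
def B(a,t,x,y,z):
    X=np.array([np.cos(a)*np.cos(t),np.sin(a)*np.cos(t),np.sin(t)]);Y=np.array([-np.sin(a),np.cos(a),0]);N=np.cross(X,Y);return piv+x*X+y*Y+z*N
# boundary pixels (centre between last outside and first inside)
OBS=[("side",-32,20,[(272.5,207.5),(276.5,210),(279.5,212),(282.5,214),(285.5,216),(288.5,218),(291.5,220),(293.5,221),(296.5,223),(298.5,224),(300.5,225)]),
("side",32,21.6,[(287.5,196),(289.5,197),(290.5,198),(292.5,199),(293.5,200),(308.5,208),(313.5,211),(315.5,212),(316.5,213),(318.5,214)]),
("top",32,21.6,[(250.5,162),(248.5,163),(245.5,164),(243.5,165),(241.5,166),(238.5,167),(236.5,168),(233.5,169)])]
def res(q):
    o=[]
    for n,x,z,pts in OBS:
        p0,p1=proj(n,[B(q[0],q[1],x,-86,z)+[0,0,q[2]],B(q[0],q[1],x,86,z)+[0,0,q[2]]]);d=(p1-p0)/np.linalg.norm(p1-p0)
        o+=[(p[0]-p0[0])*d[1]-(p[1]-p0[1])*d[0] for p in np.array(pts)]
    return np.array(o)
r=least_squares(lambda q:res(np.r_[q,0]),[.14,.48],loss="soft_l1",f_scale=.5);print(r.x,np.sqrt(np.mean(r.fun**2)))
r=least_squares(res,[.14,.48,0],loss="soft_l1",f_scale=.5);print(r.x,res(r.x).round(1))
E
python3 fit.py
```

```text
[0.18716029 0.46886222] 0.32513906029791645
[ 0.18708697  0.45224636 -0.58457711] [-0.3 -0.3 -0.2 -0.1 -0.   0.1  0.2 -0.   0.1 -0.1 -0.4 -0.4 -0.5 -0.1
 -0.2  0.1 -0.2 -0.  -0.1  0.3  0.2  0.5  0.6  0.4  0.5  0.6  0.3  0.5
  0.2]
```

Call:
jog_arm --rows '[0,2,-1,0,0,-0.01,-1,0,3,-2,0,0,-0.02,-1,0,3,-2,0,0,-0.02,-1,0,3,-2,0,0,-0.02,-1,0,3,-2,0,0,-0.02,-0.6,0,3,-2,0,0,-0.02,-0.2,0,3,-2,0,0,-0.02,0.2,0,3,-2,0,0,-0.02,0.2]'

```text
t: 14.08
eef_pos: [561.5, 96.5, 55.5]
orientation: [0.948, 0.057, 0.314, -0.013]
ft_force: [0.8, 0.4, -0.2]
opening: 0.595
gripper_force: 0.0
```

Call:
jog_arm --rows '[-6,-1,8,0,0,0,0.2,-18,-3,25,0,0,0,0.2,-35,-5,48,0,0,0,0.2,-60,-15,75,0,0,0,0.2,-80,-40,95,0,0,0,0.2,-90,-75,105,0,0,0,0.2,-100,-110,110,0,0,0,0.2,-100,-130,110,0,0,0,0.2]'

```text
t: 14.75
eef_pos: [501.6, 16.3, 126.0]
orientation: [0.949, 0.058, 0.31, -0.013]
ft_force: [0.9, 0.5, -0.2]
opening: 0.6
gripper_force: 0.0
```

```bash
python3 - <<'E'
from h import *
I={}
for n in("side","top"):
    I[n]=np.mean([get_image(n)[:,:,::-1].astype(float) for _ in range(8)],0);cv2.imwrite(f"pics/{n}9.png",I[n].astype(np.uint8))
s=state();print(s['t'],s['eef_pos'],s['ft_force'],s['opening'])
for n,a in(("side","side8"),("top","top8")):
    d=abs(I[n]-cv2.imread(f"pics/{a}.png")).max(2); print(n,"lens diff",d[148:174,262:304].mean() if n=="side" else d[132:162,245:276].mean(), "pail diff vs 5",abs(I["side"]-cv2.imread("pics/side5.png")).max(2)[165:205,218:243].mean())
def asc(g,x,y,w,h):
    for r in range(y,y+h): print(r,''.join('G' if g[r,c,1]>g[r,c,2]+15 and g[r,c,1]>g[r,c,0]+5 else 'b' if g[r,c,0]>g[r,c,2]+25 else "%x"%int(g[r,c].min()//16) for c in range(x,x+w)))
print("side x258");asc(I["side"],258,193,74,36)
print("top x225");asc(I["top"],225,158,50,34)
E
```

```text
15.55 [501.06147813  17.06161835 124.63669452] [ 0.00629825  0.1455283  -0.14835687] 0.5992960066264292
side lens diff 0.7323717948717948 pail diff vs 5 54.22825
top lens diff 4.581317204301075 pail diff vs 5 54.22825
side x258
193 bbbbbbbbbbbbbbbbbbbbbbbbbb544444444444444444565444555555554443222222222222
194 bbbbbbbbbbbbbbbbbbbbb44433b54444444444444445644444445555554443222222222222
195 bbbbbbbbbbbbbbbbbbbb333322bb4444444444444456543344333444444443222222222222
196 bbbbbbbbbbbbbbb22233333356GGGG44444444444444444443344553344443222222222222
197 bbbbbbbbbbbbbb21333333235774GGGG444444444444444444444444455443222222222222
198 bbbbbbbbbbbbbb21333332223567775GG44444444444544444443344444443121222222222
199 bbbbbbbbbbbbbbb2333322222347997GGGG444444455544444555455565442222222222222
200 bbbbbbbbbbbbbb33332222GG22367776GGGGG45bbb55544444555555555432222222222222
201 bbbbbbbbbbbbbb3333322GG3322455665GG22GGb3555554555555555555432222222222222
202 bbbbbbbbbbbbbb32345532G344GG45566GG443GG4555555555555555555432222222222222
203 bbbbbbbbbbbbb3222346652G34GG45566GG663G65455555555555555555433322222222222
204
[... 3150 characters left out ...]
332466443GGGGGGG2GG3233566788888888775bb
180 bbb11464334323432GGGGGGG433223233466788777778776bb
181 bbbb2465334321GGGGGGGG56543333333456677877788876bb
182 bbbbbbbbb33222GGGGG467776444444444566777777889876b
183 bbbbbbbbbb2233GGG56778876544444444456778887789876b
184 bbbbbbbbbbb46765678888887544444444456678988788865b
185 bbbbbbbbbbb68888888888887544444455555556888778765b
186 bbbbbbbbbbb68899887877787544445555655323588777754b
187 bbbbbbbbbbb57899887777787544555555554312368877654b
188 bbbbbbbbbbb46888887788887655555555555322257876543b
189 bbbbbbbbbbbb577777788889875555555555542222587554bb
190 bbbbbbbbbbbb456677888888886555555555553222466543bb
191 bbbbbbbbbbbbb45667888888886555555555554222345532bb
```

```bash
sed -i '/^OBS/,/^("top"/d' fit.py; sed -i 's/^def res/OBS=[("side",-32,20,[(271.8,207),(273.2,208),(276.5,210),(279.5,212),(282.5,214),(285.5,216),(288.5,218),(291.5,220),(293.5,221),(294.5,222),(295.5,223),(297.5,224),(300.5,225)]),\n("side",32,21.6,[(287.5,196),(289.5,197),(290.5,198),(292.5,199),(294.5,200),(309.5,209),(313.5,211),(314.5,212),(316.5,213),(317.5,214)]),\n("top",32,21.6,[(250.5,162),(248.5,163),(245.5,164),(243.5,165),(240.5,166),(238.5,167),(235.5,168),(232.5,169)])]\ndef res/' fit.py; cat >> fit.py <<'E'
J=r.jac;print("sd",np.sqrt(np.diag(np.linalg.inv(J.T@J))*np.mean(r.fun**2)*3))
O=OBS
for k in range(3):
    OBS=[O[k]];q=least_squares(lambda q:res([q[0],.47,q[1]]),[.14,0]).x;print(O[k][:2],"a at t=.47",q)
E
python3 fit.py
```

```text
[0.1697687  0.48031115] 0.31945877996492095
[ 0.16904037  0.4566419  -0.83695345] [-0.1 -0.  -0.2 -0.1 -0.1 -0.1 -0.   0.  -0.2  0.1  0.3  0.1 -0.7 -0.2
 -0.4 -0.  -0.1 -0.3  0.  -0.3  0.1 -0.   0.3  0.5  0.6  0.4  0.6  0.3
  0.5  0.3  0. ]
sd [0.01042929 0.02679103 0.79791212]
('side', -32) a at t=.47 [0.16907665 0.03861159]
('side', 32) a at t=.47 [ 0.15719566 -0.43602296]
('top', 32) a at t=.47 [ 0.14154849 -4.42096756]
```

Call:
jog_arm --rows '[-20,-160,170,0,0,0,0.2,-20,-160,170,0,0,0,0.2,-20,-160,170,0,0,0,0.2,-20,-160,170,0,0,0,0.2,-20,-160,170,0,0,0,0.2,-20,-160,170,0,0,0,0.2,-20,-160,170,0,0,0,0.2,-20,-160,170,0,0,0,0.2]'

```text
t: 16.22
eef_pos: [509.8, -150.5, 256.7]
orientation: [0.955, 0.055, 0.291, -0.03]
ft_force: [0.5, 0.2, -0.2]
opening: 0.603
gripper_force: 0.0
```

```bash
python3 - <<'E'
from h import *
I={n:np.mean([get_image(n)[:,:,::-1].astype(float) for _ in range(6)],0) for n in("side","top")}
s=state();print(s['t'],s['eef_pos'],abs(np.array(s['dq'])).max(),s['ft_force'])
for n in I: cv2.imwrite(f"pics/{n}10.png",I[n].astype(np.uint8))
S=abs(I["side"]-cv2.imread("pics/side5.png")).max(2);T=abs(I["top"]-cv2.imread("pics/top6.png")).max(2)
print("side pail",S[165:205,218:243].mean(),"lens",S[148:174,262:304].mean(),"top pail",T[190:232,205:245].mean(),"board vs9",abs(I["side"]-cv2.imread("pics/side9.png")).max(2)[190:228,272:320].mean())
print("arm top px",proj("top",[s['eef_pos']]),"side",proj("side",[s['eef_pos']]))
i=I["side"]
for r in range(160,206,2): print(r,''.join("b" if i[r,c,0]>i[r,c,2]+12 else "%x"%int(i[r,c].min()//16) for c in range(212,256)))
# bystanders against first pictures
for n,a in(("side","side0"),("top","top1")):
    d=cv2.absdiff(I[n].astype(np.uint8),cv2.imread(f"pics/{a}.png")).max(2)
    k,_,st,_=cv2.connectedComponentsWithStats((cv2.blur(d,(3,3))>25).astype(np.uint8));print(n,[x.tolist() for x in st[1:] if x[4]>25])
E
```

```text
16.8167 [ 509.45716896 -146.07296071  253.91456396] 0.00917303799762735 [ 0.21490736  0.15992015 -1.58643477]
side pail 0.618 lens 41.791666666666664 top pail 4.132936507936508 board vs9 14.38422880116959
arm top px [[337.31294157 152.67147383]] side [[295.17097489 210.85569969]]
160 bbbbbbbbbbbbbbbbbbbbbbbbbbbb3222222222222222
162 bbbbbbbbbbbbbbbbbbbbbbbbbbbbbb22222222222222
164 bbbbbbbbbbbbbbbbbbbbbbbbbbbbbbb2222222222222
166 bbbbbbbbbbbbbbbbbbbbbbbbbbbbbbbbb22222222334
168 bbbbbbbbbb55667bbbbbb6787bbbbbbbbb2223344444
170 bbbbbb6778755775578887899987b566654222222222
172 88899999998457984456765444477bbbbbbb22222222
174 99999999998455447999757777789987bbbbb3222222
176 9999aa9999975899aaa998578998889998bbb4432222
178 aaaaaaaaaaa858aaaaaaaa858aaa98889998b4443222
180 aaaaaaaaaaa858aaaaaaaa8568aaaa98889984445422
182 aaaaaaaaa99877656666555456789998888874445422
184 aaaaaa86555566655555555445556888899874445422
186 9988876555556665555555544555687bbbbbb4445422
188 887767666555556555555554559976bbbbbbb4445422
190 bbbbbbb5555555555555544445556bbbbbbbb4445422
192 bbbbbbbb555555555555543445666bb
[... 454 characters left out ...]
4], [3, 218, 23, 55, 326], [285, 236, 26, 13, 201], [267, 251, 24, 13, 155], [244, 255, 18, 15, 104], [8, 304, 23, 6, 91], [191, 308, 15, 6, 36], [0, 324, 147, 60, 3575], [197, 324, 16, 12, 55], [71, 334, 24, 9, 59], [30, 341, 27, 6, 40]]
top [[292, 33, 103, 123, 6403], [322, 102, 180, 269, 14993], [394, 117, 8, 6, 26], [329, 139, 9, 10, 45], [329, 145, 24, 14, 205], [252, 149, 16, 10, 99], [323, 148, 4, 8, 26], [227, 154, 66, 81, 2080], [213, 193, 19, 30, 363], [205, 204, 5, 11, 27], [233, 207, 14, 13, 116], [222, 242, 15, 17, 175], [338, 242, 8, 12, 50], [216, 253, 7, 20, 63], [230, 260, 7, 8, 44], [390, 271, 7, 11, 27], [349, 294, 27, 19, 151], [327, 313, 7, 7, 27], [336, 348, 9, 13, 37]]
```

```bash
python3 -c "
from workcell import *
print(sign_off())"
```

```text
the job is handed in; nothing more can be done
None
```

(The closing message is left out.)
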